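# Swing the bench jib over the nest

### The arm

A 6-joint arm with a two-finger parallel gripper is mounted at the origin on the work surface. World frame = base frame: x ahead of the robot, y to its left, z up, the work surface at z = 0. Lengths are in m, angles in degrees, forces in N, time in s.
With the tool pointing down it reaches from about 0.3 to 0.75 m from the base axis. Payload 8.5 kg.
Tool frame: the origin (TCP) lies midway between the tips of the shut fingers; the grasp point (between the pads) lies 19 mm behind it (env.grasp_offset is the distance from the TCP to the grasp point, in m); z points along the fingers, y is the line along which they close (so a half turn about z gives the same grasp; the last joint's range is limited). The gripper opens to 85 mm and grips with 20 to 120 N. Pads are 22 mm wide; open, the fingers measure 114 mm over their backs; the gripper's body (76 mm by 85 mm) begins 54 mm behind the grasp point. The pads swing forward as they close: fully open they stand 13 mm farther back than shut.
Start: joints at [-81.893, 21.807, 74.336, -0, 83.858, -12.336], TCP at [0.192, -0.515, 0.231] pointing down, gripper open.
Joint ranges: [-178.18, 178.18], [-50.72, 133.34], [12.68, 142.11], [-81.47, 261.47], [9.98, 163.14], [-165.26, 165.26]. Speed limits (degrees/s): [136.94, 136.94, 180, 180, 180, 180].

### API

Orientations are given as a 3x3 rotation matrix whose columns are the frame's x, y, z axes.
In Python, from rig import env gives the robot as it stands.
- The arm moves only by the tool servo_tool, never from a script. Its argument "deltas" is text: rows parted by semicolons, each of 7 numbers parted by spaces: the opening, from 0 (shut) to 1 (fully open), then the shift along the tool's x, y, z in mm, then the turn, a rotation vector about the tool's x, y, z in rad. A call has 1 to 8 rows; each row shifts and turns the commanded pose from where the row before left it, along the tool's axes as they then stand; what a row does not reach is not made up. A row lasts 1/12 s, in which the tool goes at most 41.7 mm and 7.16 degrees, less where a joint would pass 70% of its speed; a pose out of reach is approached as far as the arm can. A call is refused whole if a number of a shift passes 41.7 or a number of a turn 0.125, either way. A call with a gripper value outside its range is refused whole. The fingers move at their own pace and stop on an object; "newtons" is the grip in N (left out, the last holds). Time passes only in rows, so rows that do not move let the fingers close. It gives the time, the measured TCP pose, the force, the opening and the grip force at its end, in the units of the state.
- env.observe(): the state, without advancing time (a new reading comes with each control period).
- env.get_image(name): name is "scene" or "top" or "wrist"; returns a dict with "img" (480x640x3 uint8, red, green, blue), "depth" (480x640 float32, m along the optical axis (not along the pixel's ray), 0 where there is no reading), "camera_matrix" (3x3 intrinsics, pixels), "world_to_cam" (4x4, takes a point from world to camera coordinates). Camera axes: x right, y down, z forward; pixel columns grow to the right and rows downward; lengths in m; the calibration is good to about 2 mm. A picture is of the moment at which its call begins.
- env.close_job(): hands the job in; it is judged then, once.
Trained networks look in a picture, given as the dict that the camera call returned (one of the last four; its "shot" number tells which), for a name from the list of things; names that differ only in an ending like _2 or _b are one class to them, and where a whole thing is asked for, a point or a joint stands for the part that bears it (a point fixed in the world has none). Each returns a list of dicts, best first, with "conf" (0 to 1); they miss things now and then, are a little off and sometimes report something else, mostly with a low value. They report only what shows in the picture. A call takes as long as a camera call.
- env.spot_in(name, picture): "bbox" ([centre column, centre row, width, height] in pixels, round what is visible of it).
- env.spot_point(name, picture): "uv" ([column, row] in pixels: a listed point, or the origin of a listed thing).
The state is a dict: "time_s": time; "q": joint angles; "qvel": joint speeds; "joint_efforts": joint torques, N m; "position": TCP position; "tool_rot": TCP orientation; "ft_force": force on the tool from outside, world axes, zero at the start; "wrist_torque": the same for the moment, N m; "grip_width": finger opening in m; "gripper_force": force on a finger pad.
Only numpy, scipy, OpenCV 4.12 (cv2) and the standard library are available. Lean on these libraries where they do the work, as an engineer would, in place of code of your own. Each camera call takes 0.05 s, during which the arm holds its last target. There are 200 camera calls.

### The job

Take the jib's spring tiller by its red grip and swing the heavy steel flange round until it hangs centred over the green cone of the blue nest bracket; bring it to rest there, keep it still for two seconds, then let go of the grip and leave the jib standing still over the nest. Move the jib only by its tiller, never touch the yellow arm or the flange, do not let the jib run to its end stops, and leave the nest bracket and the other things on the bench where they are.

Things in the scene. Friction and masses are not known exactly. Their poses are not given: they have to be found in the camera images.
- boom (a joint): Jib angle (rad) about the upright axis of the grey column, anticlockwise positive from above; 0 = yellow arm along the column foot's +y axis (robot's left). Turns very freely and coasts long: arm and flange 5 kg, inertia about the axis nominally 0.34 kg m2 (hidden, -25 to +35 %), bearing friction 0.005 N m, damping 0.004 N m s/rad. End stops at -1.05 and 1.05; beyond 1.0 counts as run to the stop.
- nest (a joint): Angle (rad) of the blue nest bracket, same axis, zero and sense: the flange is over the nest when joint boom equals joint nest. Clamped; differs from run to run, always 0.6 to 1.35 rad to the positive side of where the jib starts. Arm 40 mm wide, up to 28 mm high; at its end an aluminium pad, 124 mm in diameter, with the green cone.
- tiller (a joint): Tiller angle (rad) relative to the jib, anticlockwise positive, 0 relaxed, stops at -0.8 and 0.8. A light (0.15 kg) orange bar at right angles to the jib, on the same axis, tied to it only by a soft spring, 0.11 N m/rad (damping 0.004 N m s/rad): held at angle d it drives the jib with 0.11*d N m, in the sense of d. At boom 0 and tiller 0 it points along the foot's -x axis (to the robot).
- handle (a point): Point on the axis of the red grip at the tiller's end, 220 mm from the column axis and 145 mm above the bench, the height to grip at. Upright round grip, 30 mm in diameter, from 113 to 177 mm above the bench, free to spin about its own axis. The orange bar under it ends at 112 mm height.
- pivot (a point): Point on the column axis at bench height, centre of its square foot (140 mm); axes as the foot's, z up. Column 64 mm in diameter, 220 mm tall with its cap. The crane is fixed; its place and yaw differ from run to run.
- flange (a point): The yellow arm is 34 mm square, 300 mm long, its top 193 mm above the bench. This is the centre of the underside of the steel flange (112 mm in diameter, 42 mm high), fixed under the yellow arm 280 mm from the column axis, underside 84 mm above the bench.
- nest_top (a point): Top centre of the green cone (48 mm in diameter, 24 mm high) on the nest pad, 56 mm above the bench, 280 mm from the column axis.
- vblock: Bystander: steel V-block, 50 x 80 x 50 mm, origin at the centre of its underside; leave alone.
- jar: Bystander: red jar, 56 mm in diameter, 60 mm tall, origin at the centre of its underside; leave alone.
- spraycan: Bystander: pale spray can, 64 mm in diameter, 190 mm tall, origin at the centre of its underside; leave alone.

How it is judged:
By the outcome, as a careful person would: the job done as asked, in the order asked, and still so for the second after the job is handed in, with the robot touching nothing.
It also fails if it takes over 42 s, if anything falls off the work surface, if the arm or the gripper's body presses on something with over 40 N, if the wrist force passes 120 N, or if a joint passes its speed limit or range.

## Working session

There is one attempt and no reset: what is moved stays moved. The work goes in short steps, Python scripts to look and compute and a tool call to move; the robot and the scene stay as the last step left them, time stands still between calls to the robot, and variables do not carry over. Pictures are saved under pics/ and viewed, at most 10 in all, crops included, and the job is handed in when it is done.

Besides the shell and the picture viewer there is one more tool, called as name(argument=value, ...) on one line, values as JSON. servo_tool: Moves the arm, as the interface text tells. Its arguments: {"type":"object","properties":{"deltas":{"type":"string"},"newtons":{"type":"number"}},"required":["deltas"]}

```bash
mkdir -p pics; ls
cat > h.py <<'E'
import numpy as np, cv2
from rig import env
def ray(p,uv):
    K=np.array(p["camera_matrix"]);T=np.array(p["world_to_cam"]);R=T[:3,:3];t=T[:3,3]
    d=R.T@np.linalg.solve(K,[uv[0],uv[1],1.]);return -R.T@t,d
def atz(p,uv,z):
    c,d=ray(p,uv);return c+d*(z-c[2])/d[2]
def depthpt(p,uv):
    c,d=ray(p,uv);return c+d*p["depth"][int(round(uv[1])),int(round(uv[0]))]
Z=dict(handle=.145,pivot=0,flange=.084,nest_top=.056,vblock=0,jar=0,spraycan=0)
def look(cam,names,save=None):
    p=env.get_image(cam)
    if save: cv2.imwrite("pics/"+save,cv2.cvtColor(p["img"],cv2.COLOR_RGB2BGR))
    for n in names:
        for r in env.spot_point(n,p)[:2]:
            print(cam,n,np.round(r["uv"],1),round(r["conf"],2),np.round(atz(p,r["uv"],Z[n]),4))
    return p
E
python3 - <<'E'
from h import *
for c in("top","scene"): look(c,Z,c+"0.png")
o=env.observe();print(o["time_s"],o["position"],o["tool_rot"],o["ft_force"])
E
```

```text
pics
top handle [285.3 258. ] 0.85 [0.536  0.0943 0.145 ]
top handle [500.9 289.9] 0.68 [ 0.4725 -0.3867  0.145 ]
top pivot [344.6 202.1] 0.65 [ 0.7023 -0.0424  0.    ]
top flange [258.5 116.6] 0.93 [0.8916 0.1725 0.084 ]
top flange [139.1 310.2] 0.56 [0.4169 0.4337 0.084 ]
top nest_top [232.5 210.5] 0.64 [0.6631 0.2309 0.056 ]
top nest_top [502.  288.3] 0.44 [ 0.4852 -0.4159  0.056 ]
top vblock [452.5 203. ] 0.98 [ 0.7045 -0.3142  0.    ]
top jar [501.5 288. ] 0.94 [ 0.4916 -0.4314  0.    ]
top spraycan [142.5 310. ] 0.71 [0.4222 0.4509 0.    ]
scene handle [342.1 223.5] 0.66 [0.5169 0.0948 0.145 ]
scene pivot [305.3 323.3] 0.72 [ 0.718  -0.0515  0.    ]
scene flange [410.  334.2] 0.98 [0.8763 0.1689 0.084 ]
scene vblock [200.9 334.9] 0.63 [ 0.6949 -0.3165  0.    ]
scene vblock [406.4 277.2] 0.58 [0.618  0.2568 0.    ]
scene jar [155.8 287.4] 0.74 [ 0.4962 -0.4314  0.    ]
scene spraycan [447.2 222.7] 0.9 [0.417  0.4608 0.    ]
0.8 [ 0.1920828  -0.51536117  0.23134055] [[ 9.37013984e-01  3.49291844e-01 -3.48427436e-05]
 [ 3.49291843e-01 -9.37013985e-01 -3.44827488e-05]
 [-4.46926809e-05  2.01405317e-05 -9.99999999e-01]] [-1.34997552 -1.17609497 -0.24070612]
```

View pics/top0.png

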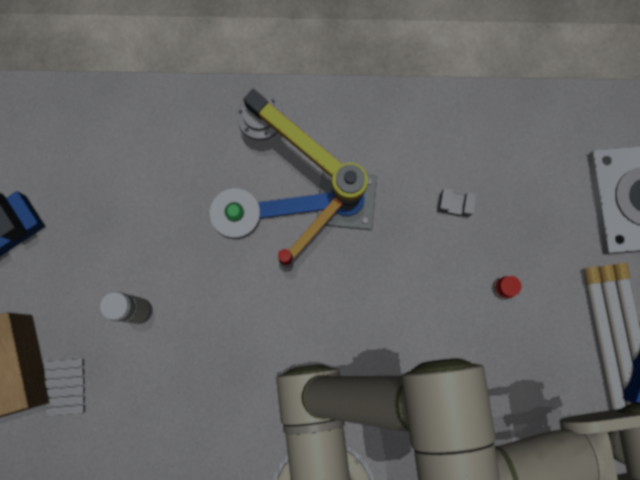

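View pics/scene0.png

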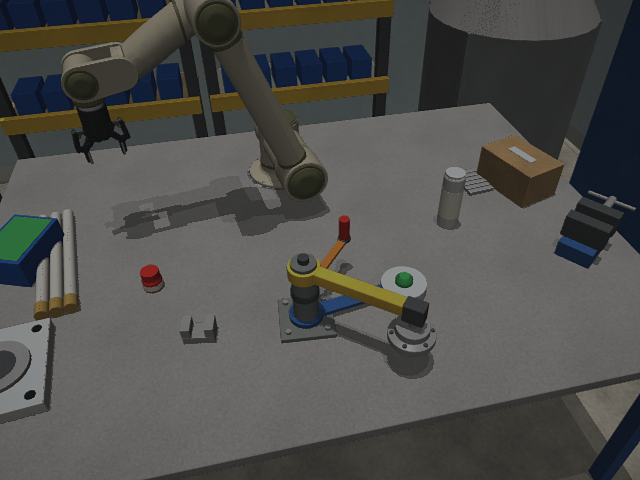

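```bash
cat >> h.py <<'E'
def cloud(p):
    K=np.array(p["camera_matrix"]);T=np.array(p["world_to_cam"]);R=T[:3,:3];t=T[:3,3]
    v,u=np.mgrid[:480,:640];d=p["depth"]
    P=np.stack([(u-K[0,2])/K[0,0]*d,(v-K[1,2])/K[1,1]*d,d],-1)-t
    return P@R   # R^T(P-t)
def masks(p):
    h=cv2.cvtColor(p["img"],cv2.COLOR_RGB2HSV).astype(int);H,S,V=h[...,0],h[...,1],h[...,2]
    return dict(yellow=(H>22)&(H<34)&(S>130)&(V>60),orange=(H>=8)&(H<20)&(S>130)&(V>60),red=((H<6)|(H>174))&(S>150)&(V>50),
      green=(H>50)&(H<85)&(S>120)&(V>40),blue=(H>100)&(H<125)&(S>130)&(V>40))
def near(W,c,r): return np.hypot(W[...,0]-c[0],W[...,1]-c[1])<r
E
python3 - <<'E'
from h import *
for cam in("top","scene"):
    p=env.get_image(cam);W=cloud(p);M=masks(p);z=W[...,2]
    reg=near(W,(.71,-.045),.36)
    def rep(n,m):
        q=W[m&reg]
        if len(q)<4: print(cam,n,len(q));return
        (cx,cy),(w,hh),a=cv2.minAreaRect(q[:,:2].astype(np.float32))
        print(cam,n,len(q),"mean",q.mean(0).round(4),"rect",np.round([cx,cy,w,hh,a],4),"z",np.percentile(z[m&reg],[5,50,95]).round(4))
    rep("cap",(z>.205)&(z<.235)&near(W,(.71,-.045),.08))
    rep("yel",M["yellow"]&(z>.185)&(z<.202))
    rep("arm_nocol",M["yellow"]&(z>.185)&(z<.202)&~near(W,(.71,-.045),.06))
    rep("red",M["red"]&(z>.165))
    rep("orange",M["orange"])
    rep("green",M["green"])
    rep("pad",~M["green"]&~M["blue"]&(z>.022)&(z<.045)&near(W,(.668,.233),.075))
    rep("blue",M["blue"]&(z>.01)&~near(W,(.71,-.045),.08))
    rep("foot",(z>.006)&(z<.02)&near(W,(.71,-.045),.11))
E
```

```text
top cap 280 mean [ 0.7053 -0.0457  0.2125] rect [ 0.7053 -0.0455  0.0595  0.0598 22.2729] z [0.2052 0.2092 0.2225]
top yel 1526 mean [0.7834 0.053  0.1924] rect [7.65900e-01 4.47000e-02 2.95600e-01 6.54000e-02 5.26753e+01] z [0.1876 0.1924 0.1968]
top arm_nocol 1171 mean [0.8063 0.0764 0.1923] rect [8.06900e-01 7.62000e-02 1.95800e-01 3.26000e-02 5.01037e+01] z [0.1879 0.1923 0.1967]
top red 121 mean [0.5359 0.0944 0.1759] rect [ 0.5367  0.0941  0.0261  0.0246 10.0933] z [0.1705 0.1761 0.1802]
top orange 185 mean [0.6324 0.0131 0.1114] rect [6.12800e-01 3.08000e-02 2.15000e-02 1.73700e-01 5.04785e+01] z [0.1049 0.1105 0.1148]
top green 215 mean [0.6613 0.2283 0.0532] rect [0.6628 0.2284 0.0384 0.0394 6.2314] z [0.0467 0.0533 0.0594]
top pad 1698 mean [0.6623 0.2281 0.0317] rect [ 0.6639  0.2295  0.1249  0.1233 54.2814] z [0.0263 0.0316 0.0374]
top blue 819 mean [0.6827 0.0999 0.0274] rect [0.6827 0.0996 0.039  0.1375 8.8776] z [0.0221 0.0275 0.0322]
top foot 1226 mean [ 0.6889 -0.0595  0.0133] rect [ 7.0870e-01 -4.3900e-02  1.9160e-01  2.1300e-01  6.4182e+01] z [0.0073 0.0135 0.0184]
[... 466 characters left out ...]
67000e-02 2.78000e-02 7.74527e+01] z [0.1671 0.1776 0.1816]
scene orange 270 mean [0.5956 0.0485 0.1124] rect [5.93900e-01 4.80000e-02 2.33000e-02 1.17500e-01 4.90025e+01] z [0.1065 0.1128 0.1163]
scene green 213 mean [0.6733 0.2261 0.051 ] rect [6.71500e-01 2.28000e-01 4.48000e-02 3.84000e-02 8.46581e+01] z [0.0376 0.0517 0.0603]
scene pad 891 mean [0.6645 0.2318 0.0341] rect [ 0.659   0.2298  0.1246  0.1145 66.7296] z [0.0302 0.0341 0.0377]
scene blue 266 mean [0.6947 0.0641 0.0292] rect [0.6848 0.0999 0.0445 0.1373 7.2613] z [0.0238 0.0294 0.0337]
scene foot 1223 mean [ 0.7326 -0.0568  0.015 ] rect [ 7.12400e-01 -4.13000e-02  2.02700e-01  2.08600e-01  6.60214e+01] z [0.0078 0.0156 0.0189]
```

Run:
```python
from h import *
o=env.observe();p=np.array(o["position"][:2]);g=np.array([.5365,.094]);R=np.array(o["tool_rot"])
a=np.arctan2(R[1,1],R[0,1]);N=24;d=(g-p)/N*1000
tot=np.deg2rad(50.3)-a;print(tot)
r=round(-tot/N,4)
for k in range(N):
    y=a-r*k;ex=np.array([-np.sin(y),np.cos(y)]);ey=np.array([np.cos(y),np.sin(y)])
    print(f"1 {d@ex:.1f} {d@ey:.1f} 0 0 0 {r};",end="\n" if k%8==7 else " ")
```

```text
2.0918942006648247
1 22.3 -18.8 0 0 0 -0.0872; 1 23.9 -16.8 0 0 0 -0.0872; 1 25.2 -14.6 0 0 0 -0.0872; 1 26.4 -12.4 0 0 0 -0.0872; 1 27.4 -10.0 0 0 0 -0.0872; 1 28.2 -7.6 0 0 0 -0.0872; 1 28.7 -5.1 0 0 0 -0.0872; 1 29.0 -2.6 0 0 0 -0.0872;
1 29.2 -0.1 0 0 0 -0.0872; 1 29.1 2.5 0 0 0 -0.0872; 1 28.7 5.0 0 0 0 -0.0872; 1 28.2 7.5 0 0 0 -0.0872; 1 27.4 9.9 0 0 0 -0.0872; 1 26.5 12.3 0 0 0 -0.0872; 1 25.3 14.5 0 0 0 -0.0872; 1 23.9 16.7 0 0 0 -0.0872;
1 22.4 18.7 0 0 0 -0.0872; 1 20.7 20.6 0 0 0 -0.0872; 1 18.8 22.3 0 0 0 -0.0872; 1 16.8 23.8 0 0 0 -0.0872; 1 14.7 25.2 0 0 0 -0.0872; 1 12.4 26.4 0 0 0 -0.0872; 1 10.1 27.4 0 0 0 -0.0872; 1 7.6 28.1 0 0 0 -0.0872;
```

servo_tool(deltas="1 22.3 -18.8 0 0 0 -0.0872; 1 23.9 -16.8 0 0 0 -0.0872; 1 25.2 -14.6 0 0 0 -0.0872; 1 26.4 -12.4 0 0 0 -0.0872; 1 27.4 -10 0 0 0 -0.0872; 1 28.2 -7.6 0 0 0 -0.0872; 1 28.7 -5.1 0 0 0 -0.0872; 1 29 -2.6 0 0 0 -0.0872", newtons=30)

```text
time_s: 1.57
position: [0.3073, -0.3109, 0.2314]
tool_rot: [[0.49, 0.872, 0.0], [0.872, -0.49, -0.0], [-0.0, 0.0, -1.0]]
ft_force: [0.8, 0.2, -0.1]
grip_width: 0.0853
gripper_force: 0.0
```

servo_tool(deltas="1 29.2 0 0 0 0 -0.0872; 1 29.1 2.5 0 0 0 -0.0872; 1 28.7 5 0 0 0 -0.0872; 1 28.2 7.5 0 0 0 -0.0872; 1 27.4 9.9 0 0 0 -0.0872; 1 26.5 12.3 0 0 0 -0.0872; 1 25.3 14.5 0 0 0 -0.0872; 1 23.9 16.7 0 0 0 -0.0872")

```text
time_s: 2.23
position: [0.4223, -0.1077, 0.2315]
tool_rot: [[-0.184, 0.983, 0.0], [0.983, 0.184, -0.0], [-0.0, 0.0, -1.0]]
ft_force: [1.1, 0.3, 0.0]
grip_width: 0.0856
gripper_force: 0.0
```

servo_tool(deltas="1 22.4 18.7 0 0 0 -0.0872; 1 20.7 20.6 0 0 0 -0.0872; 1 18.8 22.3 0 0 0 -0.0872; 1 16.8 23.8 0 0 0 -0.0872; 1 14.7 25.2 0 0 0 -0.0872; 1 12.4 26.4 0 0 0 -0.0872; 1 10.1 27.4 0 0 0 -0.0872; 1 7.6 28.1 0 0 0 -0.0872")

```text
time_s: 2.9
position: [0.5371, 0.0956, 0.2314]
tool_rot: [[-0.773, 0.635, 0.0], [0.635, 0.773, -0.0], [-0.0, 0.0, -1.0]]
ft_force: [0.2, -0.1, -0.8]
grip_width: 0.0857
gripper_force: 0.0
```

```bash
cat >> h.py <<'E'
PIV=np.array([.706,-.0465]);NEST=np.deg2rad(98.9)
def state():
    o=env.observe();R=np.array(o["tool_rot"]);P=np.array(o["position"])
    d=P[:2]-PIV
    print("t",round(o["time_s"],2),"tcp",P.round(4),"yang",round(np.degrees(np.arctan2(R[1,1],R[0,1])),1),"h_ang",round(np.degrees(np.arctan2(d[1],d[0])),2),"r",round(np.hypot(*d),4),"gw",round(o["grip_width"],4),"gf",round(o["gripper_force"],1),"ft",np.round(o["ft_force"],1))
    return o
def boom(cam="top",v=True):
    p=env.get_image(cam);W=cloud(p);M=masks(p);z=W[...,2]
    q=W[M["yellow"]&(z>.185)&(z<.202)&near(W,PIV,.32)&~near(W,PIV,.06)]
    (cx,cy),(w,h),a=cv2.minAreaRect(q[:,:2].astype(np.float32))
    m=q[:,:2].mean(0)-PIV;c=np.array([cx,cy])-PIV
    vx,vy,x0,y0=cv2.fitLine(q[:,:2].astype(np.float32),cv2.DIST_L2,0,.001,.001).ravel()
    s=np.sign(vx*m[0]+vy*m[1])
    th=np.arctan2(m[1],m[0]);fl=np.arctan2(s*vy,s*vx)
    if v: print(cam,"boom deg mean",np.degrees(th).round(2),"rect",np.degrees(np.arctan2(c[1],c[0])).round(2),"line",np.degrees(fl).round(2),"n",len(q))
    return th,p
E
python3 - <<'E'
from h import *
state();th,p=boom();boom("scene")
W=cloud(p);q=W[masks(p)["red"]&near(W,(.536,.094),.1)&(W[...,2]>.16)];print(len(q),q.mean(0) if len(q) else 0)
p=env.get_image("wrist");cv2.imwrite("pics/w1.png",cv2.cvtColor(p["img"],cv2.COLOR_RGB2BGR))
for r in env.spot_point("handle",p)[:1]: print(r, atz(p,r["uv"],.145))
E
```

```text
t 2.9 tcp [0.5371 0.0956 0.2314] yang 50.6 h_ang 139.93 r 0.2207 gw 0.0857 gf 0.0 ft [ 0.2 -0.1 -0.8]
top boom deg mean 50.76 rect 50.57 line 49.84 n 1196
scene boom deg mean 49.44 rect 50.17 line 49.91 n 872
5 [0.52571223 0.09771678 0.17498018]
{'uv': [318.6, 247.6], 'conf': 0.9} [0.53749827 0.09653141 0.145     ]
```

View pics/w1.png

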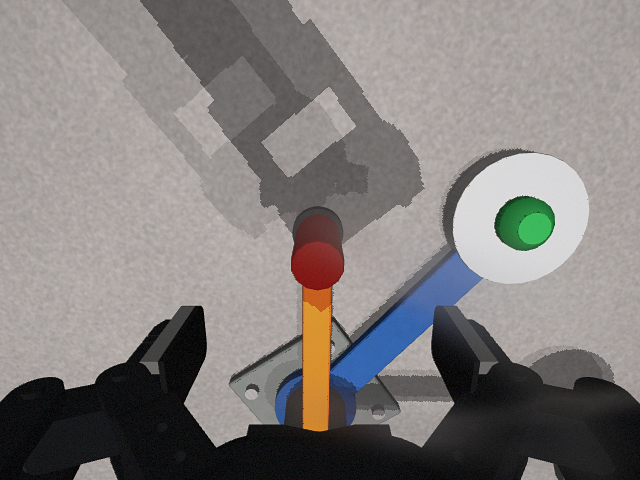

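servo_tool(deltas="1 0 0 25 0 0 0; 1 0 0 30 0 0 0; 1 0 0 30 0 0 0; 1 0 0 20.4 0 0 0; 0.6 0 0 0 0 0 0; 0 0 0 0 0 0 0; 0 0 0 0 0 0 0; 0 0 0 0 0 0 0", newtons=30)

```text
time_s: 3.77
position: [0.5373, 0.0937, 0.1277]
tool_rot: [[-0.77, 0.639, 0.003], [0.639, 0.77, -0.0], [-0.003, 0.002, -1.0]]
ft_force: [-0.4, 0.2, 1.1]
grip_width: 0.0389
gripper_force: 0.0
```

servo_tool(deltas="0 0 0 0 0 0 0; 0 0 0 0 0 0 0")

```text
time_s: 3.93
position: [0.5373, 0.094, 0.1275]
tool_rot: [[-0.77, 0.638, 0.003], [0.638, 0.77, -0.0], [-0.003, 0.002, -1.0]]
ft_force: [-0.6, -1.0, 6.7]
grip_width: 0.0296
gripper_force: 30.8
```

Run:
```python
from h import *
state();boom();boom("scene")
```

```text
t 3.93 tcp [0.5373 0.094  0.1275] yang 50.3 h_ang 140.21 r 0.2196 gw 0.0296 gf 30.8 ft [-0.6 -1.   6.7]
top boom deg mean 50.8 rect 50.58 line 49.79 n 1196
scene boom deg mean 49.46 rect 49.87 line 49.98 n 869
```

```bash
cat > plan.py <<'E'
import sys,json,os
from h import *
from scipy.optimize import least_squares,minimize
B0=np.deg2rad(50.2); TGT=np.deg2rad(98.9-50.2)   # angles relative to jib start
def sim(th,w,h,I,f,dt):
    # h: array of handle angles at dt steps
    out=np.empty((len(h),2))
    for i,x in enumerate(h):
        out[i]=th,w
        tq=.11*(x-th)-.004*w-.004*w
        if abs(w)<1e-3 and abs(tq)<f: w=0;continue
        s=np.sign(w) if abs(w)>1e-3 else np.sign(tq)
        w+=(tq-f*s)/I*dt; th+=w*dt
    return out
def run(horizon=8,vmax=.45,dmax=.45):
    L=json.load(open("log.json")) if os.path.exists("log.json") else []
    o=state();th,p=boom()
    P=np.array(o["position"])-[*PIV,0];h=np.arctan2(P[1],P[0])%(2*np.pi)-np.pi/2-B0
    L.append([o["time_s"],float(th-B0),float(h)]);json.dump(L,open("log.json","w"))
    A=np.array(L);dt=.01;t=np.arange(A[0,0],A[-1,0]+dt/2,dt)
    hh=np.interp(t,A[:,0],A[:,2])
    def pred(x): return sim(0,0,hh,x[0],.005,dt)
    b=A[0,1]
    if len(A)>2:
        r=least_squares(lambda x:np.r_[(np.interp(A[:,0],t,pred(x)[:,0])+x[1]-A[:,1])/.003,(x[0]-.34)/.06,(x[1]-b)/.003],[.34,b],diff_step=.01,bounds=([.25,-.05],[.47,.05]))
        x=r.x
        print("I",x[0].round(3),"bias",x[1].round(4),"resid",((np.interp(A[:,0],t,pred(x)[:,0])+x[1]-A[:,1])*1e3).round(1)[-6:],"mrad")
    else: x=[.34,b]
    s=pred(x)[-1]; T=.667; I=x[0]; n=horizon
    print("theta",s[0].round(4),"w",s[1].round(4),"h",round(h,4),"remaining",(TGT-s[0]).round(4),"meas rem",(TGT-(A[-1,1]-x[1])).round(4))
    def traj(u):
        k=np.r_[h,h+np.cumsum(u)];tt=np.arange(0,n*T,.02)
        H=np.interp(tt,np.arange(n+1)*T,k);return sim(s[0],s[1],H,I,.005,.02),H,k
    def cost(u):
        S,H,k=traj(u);d=H-S[:,0];e=S[-1]
        return 3000*(e[0]-TGT)**2+6000*e[1]**2+300*(k[-1]-TGT)**2+20*np.maximum(0,abs(d)-dmax).sum()+.3*(u**2).sum()+.05*(d**2).mean()
    m=minimize(cost,np.zeros(n)+(TGT-h)/n,method="SLSQP",bounds=[(-vmax,vmax)]*n,options=dict(maxiter=80))
    S,H,k=traj(m.x);print("u",m.x.round(3),"end",S[-1].round(4),"dmax",abs(H-S[:,0]).max().round(2))
    a=m.x[0]/8;print("row alpha",round(a,4),"y mm",round(-220*np.sin(a),2),"x mm",round(-220*(1-np.cos(a)),2),"rz",round(-a,4))
if __name__=="__main__": run(*[int(v) for v in sys.argv[1:2]])
E
time python3 plan.py 11
```

```text
t 4.03 tcp [0.5374 0.0941 0.1275] yang 50.4 h_ang 140.18 r 0.2196 gw 0.0292 gf 30.8 ft [-0.6 -0.6  6.9]
top boom deg mean 50.78 rect 50.53 line 49.87 n 1190
theta 0.0 w 0.0 h -0.0003 remaining 0.85 meas rem 0.85
u [-0.022  0.226  0.228  0.099  0.012 -0.039 -0.052 -0.024  0.037  0.133
  0.254] end [0.8506 0.    ] dmax 0.43
row alpha -0.0028 y mm 0.62 x mm -0.0 rz 0.0028
real	0m1.846s
user	0m1.549s
sys	0m0.111s
```

servo_tool(deltas="0 -0.2 -9 0 0 0 -0.041; 0 -0.2 -9 0 0 0 -0.041; 0 -0.2 -9 0 0 0 -0.041; 0 -0.2 -9 0 0 0 -0.041; 0 -0.2 -9 0 0 0 -0.041; 0 -0.2 -9 0 0 0 -0.041; 0 -0.2 -9 0 0 0 -0.041; 0 -0.2 -9 0 0 0 -0.041")

```text
time_s: 4.75
position: [0.5011, 0.0317, 0.1275]
tool_rot: [[-0.935, 0.354, 0.003], [0.354, 0.935, -0.0], [-0.003, 0.001, -1.0]]
ft_force: [1.0, 0.2, 7.1]
grip_width: 0.0292
gripper_force: 31.1
```

```bash
python3 plan.py 10
```

```text
t 4.75 tcp [0.5011 0.0317 0.1275] yang 69.3 h_ang 159.11 r 0.2193 gw 0.0292 gf 31.1 ft [1.  0.2 7.1]
top boom deg mean 51.12 rect 50.91 line 50.23 n 1197
theta 0.0059 w 0.0279 h 0.3301 remaining 0.8441 meas rem 0.8441
u [0.071 0.043 0.021 0.01  0.009 0.019 0.039 0.068 0.102 0.137] end [0.85 0.  ] dmax 0.36
row alpha 0.0089 y mm -1.96 x mm -0.01 rz -0.0089
```

servo_tool(deltas="0 0 -2 0 0 0 -0.0091; 0 0 -2 0 0 0 -0.0091; 0 0 -2 0 0 0 -0.0091; 0 0 -2 0 0 0 -0.0091; 0 0 -2 0 0 0 -0.0091; 0 0 -2 0 0 0 -0.0091; 0 0 -2 0 0 0 -0.0091; 0 0 -2 0 0 0 -0.0091")

```text
time_s: 5.47
position: [0.4961, 0.0168, 0.1274]
tool_rot: [[-0.958, 0.287, 0.003], [0.287, 0.958, -0.001], [-0.003, 0.0, -1.0]]
ft_force: [-1.4, 0.2, 7.2]
grip_width: 0.0293
gripper_force: 31.1
```

```bash
python3 plan.py 9
```

```text
t 5.47 tcp [0.4961 0.0168 0.1274] yang 73.3 h_ang 163.22 r 0.2193 gw 0.0293 gf 31.1 ft [-1.4  0.2  7.2]
top boom deg mean 53.25 rect 53.03 line 52.49 n 1189
I 0.382 bias 0.01 resid [-0.1 -0.8  1. ] mrad
theta 0.0442 w 0.0851 h 0.4017 remaining 0.8057 meas rem 0.8068
u [ 0.054  0.021  0.011 -0.009  0.007  0.022  0.062  0.113  0.168] end [0.8501 0.    ] dmax 0.36
row alpha 0.0067 y mm -1.47 x mm -0.0 rz -0.0067
```

servo_tool(deltas="0 0 -1.5 0 0 0 -0.0068; 0 0 -1.5 0 0 0 -0.0068; 0 0 -1.5 0 0 0 -0.0068; 0 0 -1.5 0 0 0 -0.0068; 0 0 -1.5 0 0 0 -0.0068; 0 0 -1.5 0 0 0 -0.0068; 0 0 -1.5 0 0 0 -0.0068; 0 0 -1.5 0 0 0 -0.0068")

```text
time_s: 6.18
position: [0.493, 0.0052, 0.1275]
tool_rot: [[-0.972, 0.234, 0.003], [0.234, 0.972, -0.001], [-0.003, 0.0, -1.0]]
ft_force: [-0.5, 0.5, 8.0]
grip_width: 0.0293
gripper_force: 31.1
```

```bash
python3 plan.py 8
```

```text
t 6.18 tcp [0.493  0.0052 0.1275] yang 76.5 h_ang 166.35 r 0.2192 gw 0.0293 gf 31.1 ft [-0.5  0.5  8. ]
top boom deg mean 57.76 rect 57.5 line 56.9 n 1195
I 0.402 bias 0.0104 resid [ 0.2 -0.7 -0.4  0.7] mrad
theta 0.1223 w 0.1397 h 0.4565 remaining 0.7276 meas rem 0.7284
u [ 0.027  0.018 -0.015 -0.015  0.019  0.062  0.108  0.19 ] end [0.85 0.  ] dmax 0.33
row alpha 0.0034 y mm -0.74 x mm -0.0 rz -0.0034
```

servo_tool(deltas="0 0 -0.8 0 0 0 -0.0036; 0 0 -0.8 0 0 0 -0.0036; 0 0 -0.8 0 0 0 -0.0036; 0 0 -0.8 0 0 0 -0.0036; 0 0 -0.8 0 0 0 -0.0036; 0 0 -0.8 0 0 0 -0.0036; 0 0 -0.8 0 0 0 -0.0036; 0 0 -0.8 0 0 0 -0.0036")

```text
time_s: 6.9
position: [0.4916, -0.001, 0.1275]
tool_rot: [[-0.978, 0.206, 0.003], [0.206, 0.978, -0.001], [-0.003, -0.0, -1.0]]
ft_force: [-1.6, 0.4, 8.3]
grip_width: 0.0288
gripper_force: 31.1
```

```bash
python3 plan.py 7; python3 plan.py 8
```

```text
t 6.9 tcp [ 0.4916 -0.001   0.1275] yang 78.1 h_ang 168.02 r 0.2192 gw 0.0288 gf 31.1 ft [-1.6  0.4  8.3]
top boom deg mean 64.4 rect 64.12 line 63.55 n 1188
I 0.407 bias 0.0106 resid [ 0.5 -0.5 -0.7 -0.4  0.7] mrad
theta 0.2385 w 0.1846 h 0.4856 remaining 0.6114 meas rem 0.6127
u [ 0.008 -0.009 -0.005  0.011  0.065  0.108  0.186] end [0.85 0.  ] dmax 0.26
row alpha 0.001 y mm -0.21 x mm -0.0 rz -0.001
t 6.95 tcp [ 0.4916 -0.0011  0.1274] yang 78.1 h_ang 168.05 r 0.2192 gw 0.0293 gf 31.1 ft [ 0.4 -0.5  7.7]
top boom deg mean 64.9 rect 64.79 line 63.95 n 1203
I 0.408 bias 0.0107 resid [ 0.5 -0.5 -0.7 -0.6  0.1  0.7] mrad
theta 0.2472 w 0.1867 h 0.4861 remaining 0.6028 meas rem 0.6041
u [-0.024 -0.     0.023  0.045  0.063  0.077  0.087  0.093] end [0.85 0.  ] dmax 0.24
row alpha -0.003 y mm 0.66 x mm -0.0 rz 0.003
```

Model fits to within 1 mrad. Hold the handle for this segment.

servo_tool(deltas="0 0 0 0 0 0 0; 0 0 0 0 0 0 0; 0 0 0 0 0 0 0; 0 0 0 0 0 0 0; 0 0 0 0 0 0 0; 0 0 0 0 0 0 0; 0 0 0 0 0 0 0; 0 0 0 0 0 0 0")

```text
time_s: 7.67
position: [0.4916, -0.001, 0.1274]
tool_rot: [[-0.978, 0.206, 0.003], [0.206, 0.978, -0.001], [-0.003, -0.0, -1.0]]
ft_force: [-0.3, -0.2, 7.4]
grip_width: 0.0295
gripper_force: 31.1
```

```bash
python3 plan.py 7
```

```text
t 7.67 tcp [ 0.4916 -0.001   0.1274] yang 78.1 h_ang 168.02 r 0.2192 gw 0.0295 gf 31.1 ft [-0.3 -0.2  7.4]
top boom deg mean 72.99 rect 72.73 line 71.96 n 1213
I 0.409 bias 0.0108 resid [-0.3 -0.7 -0.9 -0.5  0.1  1. ] mrad
theta 0.3878 w 0.2073 h 0.4855 remaining 0.4622 meas rem 0.4631
u [-0.016  0.007  0.04   0.066  0.093  0.107  0.067] end [0.85 0.  ] dmax 0.23
row alpha -0.002 y mm 0.45 x mm -0.0 rz 0.002
```

servo_tool(deltas="0 0 0.5 0 0 0 0.0023; 0 0 0.5 0 0 0 0.0023; 0 0 0.5 0 0 0 0.0023; 0 0 0.5 0 0 0 0.0023; 0 0 0.5 0 0 0 0.0023; 0 0 0.5 0 0 0 0.0023; 0 0 0.5 0 0 0 0.0023; 0 0 0.5 0 0 0 0.0023")

```text
time_s: 8.38
position: [0.4925, 0.0029, 0.1275]
tool_rot: [[-0.974, 0.225, 0.003], [0.225, 0.974, -0.001], [-0.003, 0.0, -1.0]]
ft_force: [-0.7, 1.4, 7.6]
grip_width: 0.0293
gripper_force: 31.1
```

```bash
python3 plan.py 6
```

```text
t 8.38 tcp [0.4925 0.0029 0.1275] yang 77.0 h_ang 166.97 r 0.2192 gw 0.0293 gf 31.1 ft [-0.7  1.4  7.6]
top boom deg mean 81.36 rect 81.14 line 80.4 n 1228
I 0.412 bias 0.0111 resid [-0.6 -1.2 -1.2 -0.7  0.4  1.4] mrad
theta 0.5341 w 0.1984 h 0.4672 remaining 0.3159 meas rem 0.3173
u [0.008 0.048 0.07  0.091 0.091 0.075] end [0.8499 0.    ] dmax 0.23
row alpha 0.001 y mm -0.22 x mm -0.0 rz -0.001
```

servo_tool(deltas="0 0 -0.2 0 0 0 -0.0009; 0 0 -0.2 0 0 0 -0.0009; 0 0 -0.2 0 0 0 -0.0009; 0 0 -0.2 0 0 0 -0.0009; 0 0 -0.2 0 0 0 -0.0009; 0 0 -0.2 0 0 0 -0.0009; 0 0 -0.2 0 0 0 -0.0009; 0 0 -0.2 0 0 0 -0.0009")

```text
time_s: 9.1
position: [0.4921, 0.0013, 0.1274]
tool_rot: [[-0.976, 0.217, 0.003], [0.217, 0.976, -0.001], [-0.003, -0.0, -1.0]]
ft_force: [0.3, -0.2, 8.4]
grip_width: 0.0292
gripper_force: 31.1
```

```bash
python3 plan.py 5
```

```text
t 9.1 tcp [0.4921 0.0013 0.1274] yang 77.4 h_ang 167.4 r 0.2192 gw 0.0292 gf 31.1 ft [ 0.3 -0.2  8.4]
top boom deg mean 88.86 rect 88.66 line 88.01 n 1222
I 0.412 bias 0.0112 resid [-1.2 -1.4 -0.9  0.2  1.1  0.7] mrad
theta 0.6648 w 0.1622 h 0.4748 remaining 0.1852 meas rem 0.1865
u [0.056 0.074 0.084 0.083 0.077] end [0.8499 0.    ] dmax 0.23
row alpha 0.007 y mm -1.55 x mm -0.01 rz -0.007
```

servo_tool(deltas="0 0 -1.5 0 0 0 -0.0068; 0 0 -1.5 0 0 0 -0.0068; 0 0 -1.5 0 0 0 -0.0068; 0 0 -1.5 0 0 0 -0.0068; 0 0 -1.5 0 0 0 -0.0068; 0 0 -1.5 0 0 0 -0.0068; 0 0 -1.5 0 0 0 -0.0068; 0 0 -1.5 0 0 0 -0.0068")

```text
time_s: 9.82
position: [0.4898, -0.0105, 0.1275]
tool_rot: [[-0.987, 0.164, 0.003], [0.164, 0.987, -0.001], [-0.004, -0.0, -1.0]]
ft_force: [-0.5, 0.8, 7.6]
grip_width: 0.0297
gripper_force: 31.1
```

```bash
python3 plan.py 4; python3 plan.py 5|tail -2
```

```text
t 9.82 tcp [ 0.4898 -0.0105  0.1275] yang 80.6 h_ang 170.56 r 0.2192 gw 0.0297 gf 31.1 ft [-0.5  0.8  7.6]
top boom deg mean 94.68 rect 94.42 line 93.98 n 1226
I 0.411 bias 0.0112 resid [-1.  -0.5  0.7  1.7  1.3 -2.8] mrad
theta 0.7623 w 0.1109 h 0.5299 remaining 0.0876 meas rem 0.0848
u [0.088 0.082 0.074 0.076] end [0.8498 0.    ] dmax 0.23
row alpha 0.011 y mm -2.43 x mm -0.01 rz -0.011
u [0.093 0.088 0.076 0.037 0.024] end [0.8498 0.    ] dmax 0.24
row alpha 0.0116 y mm -2.56 x mm -0.01 rz -0.0116
```

servo_tool(deltas="0 0 -2.5 0 0 0 -0.0114; 0 0 -2.5 0 0 0 -0.0114; 0 0 -2.5 0 0 0 -0.0114; 0 0 -2.5 0 0 0 -0.0114; 0 0 -2.5 0 0 0 -0.0114; 0 0 -2.5 0 0 0 -0.0114; 0 0 -2.5 0 0 0 -0.0114; 0 0 -2.5 0 0 0 -0.0114")

```text
time_s: 10.58
position: [0.4874, -0.0305, 0.1275]
tool_rot: [[-0.997, 0.073, 0.004], [0.073, 0.997, -0.001], [-0.004, -0.001, -1.0]]
ft_force: [1.2, -0.0, 7.1]
grip_width: 0.0292
gripper_force: 31.0
```

```bash
python3 plan.py 3; python3 plan.py 4|tail -2
```

```text
t 10.58 tcp [ 0.4874 -0.0305  0.1275] yang 85.8 h_ang 175.82 r 0.2191 gw 0.0292 gf 31.0 ft [ 1.2 -0.   7.1]
top boom deg mean 98.66 rect 98.6 line 97.74 n 1236
I 0.413 bias 0.0127 resid [ 1.2  2.   1.6 -1.8 -2.  -8.4] mrad
theta 0.8248 w 0.0549 h 0.6217 remaining 0.0251 meas rem 0.0168
u [0.102 0.067 0.059] end [0.8499 0.    ] dmax 0.2
row alpha 0.0128 y mm -2.82 x mm -0.02 rz -0.0128
u [0.103 0.071 0.035 0.017] end [0.8499 0.    ] dmax 0.2
row alpha 0.0128 y mm -2.82 x mm -0.02 rz -0.0128
```

servo_tool(deltas="0 0 -1.5 0 0 0 -0.0068; 0 0 -1.5 0 0 0 -0.0068; 0 0 -1.5 0 0 0 -0.0068; 0 0 -1.5 0 0 0 -0.0068")

```text
time_s: 11.02
position: [0.4871, -0.0365, 0.1275]
tool_rot: [[-0.999, 0.046, 0.004], [0.046, 0.999, -0.001], [-0.004, -0.001, -1.0]]
ft_force: [1.0, -0.3, 7.2]
grip_width: 0.029
gripper_force: 31.0
```

```bash
python3 plan.py 4
python3 - <<'E'
from h import *
boom("scene")
th,p=boom("top");cv2.imwrite("pics/t2.png",cv2.resize(cv2.cvtColor(p["img"],cv2.COLOR_RGB2BGR)[130:290,180:400],None,fx=3,fy=3))
E
```

```text
t 11.02 tcp [ 0.4871 -0.0365  0.1275] yang 87.4 h_ang 177.37 r 0.2191 gw 0.029 gf 31.0 ft [ 1.  -0.3  7.2]
top boom deg mean 99.87 rect 99.82 line 99.1 n 1236
I 0.417 bias 0.0156 resid [ 0.9 -1.6 -1.7 -6.3 -6.7 -8.6] mrad
theta 0.8426 w 0.0296 h 0.6488 remaining 0.0074 meas rem -0.0012
u [0.14  0.024 0.003 0.034] end [0.8499 0.    ] dmax 0.19
row alpha 0.0175 y mm -3.84 x mm -0.03 rz -0.0175
scene boom deg mean 98.75 rect 99.01 line 99.24 n 693
top boom deg mean 100.07 rect 99.75 line 99.14 n 1240
```

View pics/t2.png

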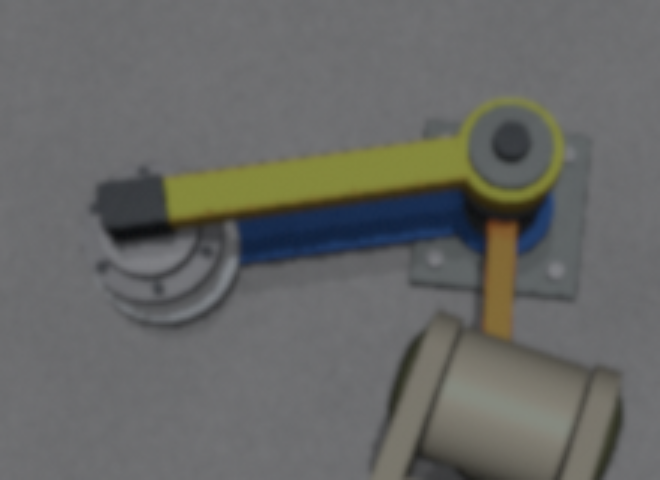

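servo_tool(deltas="0 0 0 0 0 0 0; 0 -0.1 -7.3 0 0 0 -0.0333; 0 -0.1 -7.3 0 0 0 -0.0333; 0 -0.1 -7.3 0 0 0 -0.0333; 0 -0.1 -7.3 0 0 0 -0.0333; 0 -0.1 -7.3 0 0 0 -0.0333; 0 -0.1 -7.3 0 0 0 -0.0333")

```text
time_s: 11.75
position: [0.4896, -0.0805, 0.1275]
tool_rot: [[-0.988, -0.154, 0.004], [-0.154, 0.988, -0.001], [-0.004, -0.002, -1.0]]
ft_force: [3.2, 0.9, 6.9]
grip_width: 0.0292
gripper_force: 30.9
```

```bash
cat > chk.py <<'E'
from h import *
state()
for i in range(2): boom("top")
boom("scene");boom("top")
E
python3 chk.py
```

```text
t 11.75 tcp [ 0.4896 -0.0805  0.1275] yang 98.9 h_ang -171.08 r 0.2191 gw 0.0292 gf 30.9 ft [3.2 0.9 6.9]
top boom deg mean 100.43 rect 100.19 line 99.57 n 1238
top boom deg mean 100.48 rect 100.33 line 99.64 n 1235
scene boom deg mean 99.34 rect 99.67 line 99.72 n 692
top boom deg mean 100.48 rect 100.38 line 99.65 n 1241
```

```bash
cat > meas.py <<'E'
from h import *
T={}
def fl(q):
    vx,vy,x,y=cv2.fitLine(q.astype(np.float32),cv2.DIST_HUBER,0,.001,.001).ravel()
    s=1 if vy>0 else -1;n=np.array([-s*vy,s*vx]);return np.degrees(np.arctan2(s*vy,s*vx)),n@(PIV-[x,y])*1e3
for cam in("top","scene"):
    now=env.get_image(cam);old=dict(now);old["img"]=cv2.cvtColor(cv2.imread(f"pics/{cam}0.png"),cv2.COLOR_BGR2RGB)
    K=np.array(now["camera_matrix"]);
    def proj(m,z):
        v,u=np.nonzero(m);return np.array([atz(now,(a,b),z)[:2] for a,b in zip(u,v)])
    for nm,p,k,z,r0,r1 in(("yel_old",old,"yellow",.193,.07,.25),("yel_now",now,"yellow",.193,.07,.25),("blue_old",old,"blue",.028,.08,.20)):
        q=proj(masks(p)[k],z);r=np.hypot(*(q-PIV).T);q=q[(r>r0)&(r<r1)]
        print(cam,nm,len(q),"dir %.2f offs_mm %.1f"%fl(q), "width", np.round(cv2.minAreaRect(q.astype(np.float32))[1],4))
    q=proj(masks(old)["green"],.05);q=q[np.hypot(*(q-[.663,.229]).T)<.05]
    print(cam,"green",q.mean(0).round(4))
    W=cloud(now);z=W[...,2]
    q=W[(z>.098)&(z<.14)&near(W,(.663,.229),.09)]
    print(cam,"flange pts",len(q),np.percentile(q[:,2],[10,50,90]).round(3), q[:,:2].min(0).round(4),q[:,:2].max(0).round(4))
    for lo in np.arange(.08,.135,.01):
        q=W[(z>lo)&(z<lo+.01)&near(W,(.663,.229),.09)]
        if len(q)>20:(c,r)=cv2.minEnclosingCircle(q[:,:2].astype(np.float32));print("  z",lo.round(3),len(q),np.round(c,4),round(r,4))
E
python3 meas.py
```

```text
top yel_old 1130 dir 49.88 offs_mm -3.1 width [0.181  0.0332]
top yel_now 1168 dir 99.51 offs_mm -3.0 width [0.0334 0.1808]
top blue_old 726 dir 98.86 offs_mm -0.6 width [0.0377 0.1209]
top green [0.6621 0.2289]
top flange pts 976 [0.101 0.107 0.127] [0.603  0.1734] [0.7149 0.2839]
  z 0.09 114 [0.6592 0.2286] 0.0573
  z 0.1 524 [0.6585 0.2288] 0.0559
  z 0.11 51 [0.6566 0.2286] 0.0501
  z 0.12 335 [0.6592 0.2283] 0.0405
scene yel_old 804 dir 49.82 offs_mm -0.8 width [0.1809 0.0317]
scene yel_now 637 dir 99.79 offs_mm -0.9 width [0.0599 0.1807]
scene blue_old 265 dir 76.47 offs_mm -35.9 width [0.0453 0.0695]
scene green [0.6723 0.2266]
scene flange pts 911 [0.103 0.113 0.13 ] [0.6229 0.1728] [0.7161 0.2834]
  z 0.08 27 [0.665  0.2255] 0.055
  z 0.09 116 [0.6691 0.2222] 0.054
  z 0.1 378 [0.6621 0.2284] 0.057
  z 0.11 124 [0.6667 0.226 ] 0.0495
  z 0.12 316 [0.6612 0.2285] 0.0417
  z 0.13 71 [0.6648 0.2268] 0.0379
```

servo_tool(deltas="0 -0.4 14.5 0 0 0 0.066; 0 -0.4 14.5 0 0 0 0.066; 0 0 0 0 0 0 0; 0 0 0 0 0 0 0; 0 0 0 0 0 0 0; 0 0 0 0 0 0 0; 0 -0.5 -17.1 0 0 0 -0.078; 0 -0.5 -17.1 0 0 0 -0.078")

```text
time_s: 12.72
position: [0.4902, -0.0855, 0.1275]
tool_rot: [[-0.983, -0.182, 0.005], [-0.182, 0.983, -0.001], [-0.005, -0.002, -1.0]]
ft_force: [8.3, 1.6, 3.6]
grip_width: 0.0297
gripper_force: 30.8
```

servo_tool(deltas="0 0 0 0 0 0 0; 0 0 0 0 0 0 0; 0 0 0 0 0 0 0; 0 0 0 0 0 0 0; 0 0 0 0 0 0 0; 0 0 0 0 0 0 0; 0 0 0 0 0 0 0; 0 0 0 0 0 0 0")

```text
time_s: 13.38
position: [0.4904, -0.0855, 0.1275]
tool_rot: [[-0.984, -0.177, 0.005], [-0.177, 0.984, -0.001], [-0.005, -0.002, -1.0]]
ft_force: [4.6, 1.4, 5.6]
grip_width: 0.0294
gripper_force: 31.0
```

```bash
python3 chk.py; python3 meas.py | grep -E "yel_now|z 0.1 |z 0.12"
```

```text
t 13.38 tcp [ 0.4904 -0.0855  0.1275] yang 100.2 h_ang -169.74 r 0.2192 gw 0.0294 gf 31.0 ft [4.6 1.4 5.6]
top boom deg mean 100.03 rect 100.02 line 99.17 n 1238
top boom deg mean 100.02 rect 99.92 line 99.32 n 1232
scene boom deg mean 98.83 rect 98.99 line 99.44 n 692
top boom deg mean 100.02 rect 99.67 line 99.21 n 1242
top yel_now 1172 dir 99.12 offs_mm -2.9 width [0.033 0.181]
  z 0.1 518 [0.6606 0.2292] 0.056
  z 0.12 331 [0.6615 0.2286] 0.0408
scene yel_now 637 dir 99.39 offs_mm -0.6 width [0.0601 0.1808]
  z 0.1 372 [0.6649 0.228 ] 0.0567
  z 0.12 308 [0.6651 0.2293] 0.0407
```

servo_tool(deltas="0 -0.5 16.5 0 0 0 0.075; 0 -0.5 16.5 0 0 0 0.075; 0 0 0 0 0 0 0; 0 0 0 0 0 0 0; 0 0 0 0 0 0 0; 0 -0.5 -16 0 0 0 -0.073; 0 -0.5 -16 0 0 0 -0.073; 0 0 0 0 0 0 0")

```text
time_s: 14.35
position: [0.4905, -0.0866, 0.1274]
tool_rot: [[-0.985, -0.175, 0.006], [-0.175, 0.985, -0.002], [-0.006, -0.003, -1.0]]
ft_force: [6.8, 1.5, 5.9]
grip_width: 0.0294
gripper_force: 30.9
```

servo_tool(deltas="0 0 0 0 0 0 0; 0 0 0 0 0 0 0; 0 0 0 0 0 0 0; 0 0 0 0 0 0 0; 0 0 0 0 0 0 0; 0 0 0 0 0 0 0; 0 0 0 0 0 0 0; 0 0 0 0 0 0 0")

```text
time_s: 15.02
position: [0.4901, -0.0846, 0.1275]
tool_rot: [[-0.985, -0.173, 0.006], [-0.173, 0.985, -0.001], [-0.006, -0.002, -1.0]]
ft_force: [7.1, 1.2, 6.1]
grip_width: 0.0294
gripper_force: 30.9
```

```bash
python3 chk.py; python3 meas.py | grep -E "yel_now|z 0.1 |z 0.12"
```

```text
t 15.02 tcp [ 0.4901 -0.0846  0.1275] yang 99.9 h_ang -169.99 r 0.2192 gw 0.0294 gf 30.9 ft [7.1 1.2 6.1]
top boom deg mean 99.79 rect 99.78 line 99.01 n 1236
top boom deg mean 99.75 rect 99.66 line 98.92 n 1233
scene boom deg mean 98.67 rect 98.9 line 99.24 n 686
top boom deg mean 99.79 rect 99.55 line 98.9 n 1241
top yel_now 1167 dir 98.91 offs_mm -2.8 width [0.0329 0.1811]
  z 0.1 518 [0.6617 0.2297] 0.0562
  z 0.12 317 [0.662  0.2292] 0.0401
scene yel_now 637 dir 99.26 offs_mm -0.4 width [0.0602 0.1808]
  z 0.1 375 [0.6654 0.229 ] 0.0573
  z 0.12 313 [0.6666 0.2291] 0.0404
```

servo_tool(deltas="0 0 0 0 0 0 0; 0 0 0 0 0 0 0; 0 0 0 0 0 0 0; 0 0 0 0 0 0 0; 0 0 0 0 0 0 0; 0 0 0 0 0 0 0; 0 0 0 0 0 0 0; 0 0 0 0 0 0 0")

```text
time_s: 15.98
position: [0.4902, -0.0846, 0.1275]
tool_rot: [[-0.985, -0.173, 0.006], [-0.173, 0.985, -0.001], [-0.006, -0.002, -1.0]]
ft_force: [7.2, 1.7, 6.6]
grip_width: 0.0293
gripper_force: 30.9
```

servo_tool(deltas="0 0 0 0 0 0 0; 0 0 0 0 0 0 0; 0 0 0 0 0 0 0; 0 0 0 0 0 0 0; 0 0 0 0 0 0 0; 0 0 0 0 0 0 0; 0 0 0 0 0 0 0; 0 0 0 0 0 0 0")

```text
time_s: 16.65
position: [0.4902, -0.0846, 0.1275]
tool_rot: [[-0.985, -0.173, 0.006], [-0.173, 0.985, -0.001], [-0.006, -0.002, -1.0]]
ft_force: [6.3, 1.1, 5.0]
grip_width: 0.029
gripper_force: 30.9
```

servo_tool(deltas="0 0 0 0 0 0 0; 0 0 0 0 0 0 0; 0 0 0 0 0 0 0; 0 0 0 0 0 0 0; 0 0 0 0 0 0 0; 0 0 0 0 0 0 0; 0 0 0 0 0 0 0; 0 0 0 0 0 0 0")

```text
time_s: 17.32
position: [0.4901, -0.0846, 0.1275]
tool_rot: [[-0.985, -0.173, 0.006], [-0.173, 0.985, -0.001], [-0.006, -0.002, -1.0]]
ft_force: [5.7, 1.3, 5.9]
grip_width: 0.0296
gripper_force: 30.9
```

servo_tool(deltas="0 0 0 0 0 0 0; 0 0 0 0 0 0 0; 0 0 0 0 0 0 0; 0 0 0 0 0 0 0; 0 0 0 0 0 0 0; 0 0 0 0 0 0 0")

```text
time_s: 17.82
position: [0.4901, -0.0846, 0.1275]
tool_rot: [[-0.985, -0.173, 0.006], [-0.173, 0.985, -0.001], [-0.006, -0.002, -1.0]]
ft_force: [7.0, 1.3, 4.9]
grip_width: 0.0292
gripper_force: 30.9
```

```bash
python3 chk.py; python3 meas.py | grep -E "yel_now|z 0.1 |z 0.12"
```

```text
t 17.82 tcp [ 0.4901 -0.0846  0.1275] yang 99.9 h_ang -169.99 r 0.2192 gw 0.0292 gf 30.9 ft [7.  1.3 4.9]
top boom deg mean 99.79 rect 99.61 line 99.05 n 1237
top boom deg mean 99.8 rect 99.5 line 98.97 n 1235
scene boom deg mean 98.63 rect 98.98 line 99.09 n 689
top boom deg mean 99.84 rect 99.63 line 98.98 n 1248
top yel_now 1167 dir 98.86 offs_mm -2.9 width [0.0332 0.1811]
  z 0.1 514 [0.6618 0.2297] 0.0562
  z 0.12 320 [0.6623 0.2291] 0.0405
scene yel_now 634 dir 99.18 offs_mm -0.7 width [0.0317 0.1808]
  z 0.1 389 [0.6644 0.2277] 0.0568
  z 0.12 327 [0.6652 0.2292] 0.0405
```

servo_tool(deltas="0.4 0 0 0 0 0 0; 0.5 0 0 0 0 0 0; 0.7 0 0 0 0 0 0; 1 0 0 0 0 0 0; 1 0 0 0 0 0 0; 1 0 0 0 0 0 0; 1 0 0 0 0 0 0; 1 0 0 0 0 0 0")

```text
time_s: 18.78
position: [0.488, -0.084, 0.1259]
tool_rot: [[-0.985, -0.173, -0.0], [-0.173, 0.985, 0.0], [0.0, 0.0, -1.0]]
ft_force: [0.2, 0.4, 0.5]
grip_width: 0.0855
gripper_force: 0.0
```

servo_tool(deltas="1 0 0 -15 0 0 0; 1 0 0 -25 0 0 0; 1 0 0 -30 0 0 0; 1 0 0 -30 0 0 0; 1 0 0 -30 0 0 0; 1 0 0 -10 0 0 0; 1 0 0 0 0 0 0; 1 0 0 0 0 0 0")

```text
time_s: 19.45
position: [0.4879, -0.0839, 0.2656]
tool_rot: [[-0.985, -0.173, -0.0], [-0.173, 0.985, -0.0], [0.0, -0.0, -1.0]]
ft_force: [-0.4, 0.0, -1.4]
grip_width: 0.0855
gripper_force: 0.0
```

```bash
python3 chk.py; python3 meas.py | grep -E "yel_now|z 0.1 |z 0.12"
python3 - <<'E'
from h import *
a=look("scene",["nest_top","flange","jar","vblock","spraycan"],"s9.png")
E
```

```text
t 19.45 tcp [ 0.4879 -0.0839  0.2656] yang 99.9 h_ang -170.26 r 0.2213 gw 0.0855 gf 0.0 ft [-0.4  0.  -1.4]
top boom deg mean 99.79 rect 99.56 line 99.08 n 1235
top boom deg mean 99.78 rect 99.51 line 99.04 n 1240
scene boom deg mean 98.64 rect 99.28 line 99.3 n 688
top boom deg mean 99.78 rect 99.77 line 98.9 n 1237
top yel_now 1172 dir 98.89 offs_mm -2.9 width [0.0332 0.1811]
  z 0.1 501 [0.6616 0.2291] 0.056
  z 0.12 326 [0.6625 0.229 ] 0.0406
scene yel_now 635 dir 99.15 offs_mm -0.7 width [0.0317 0.1808]
  z 0.1 375 [0.6638 0.2288] 0.0564
  z 0.12 329 [0.6654 0.2291] 0.0405
scene nest_top [403.1 278. ] 0.76 [0.6712 0.2241 0.056 ]
scene flange [405. 264.] 0.88 [0.6485 0.2347 0.084 ]
scene flange [403.5 276. ] 0.49 [0.6906 0.2162 0.084 ]
scene jar [155.8 285.4] 0.93 [ 0.4882 -0.4315  0.    ]
scene vblock [203.2 335.6] 0.96 [ 0.6985 -0.311   0.    ]
scene spraycan [448.2 225.8] 0.68 [0.4321 0.458  0.    ]
```

View pics/s9.png

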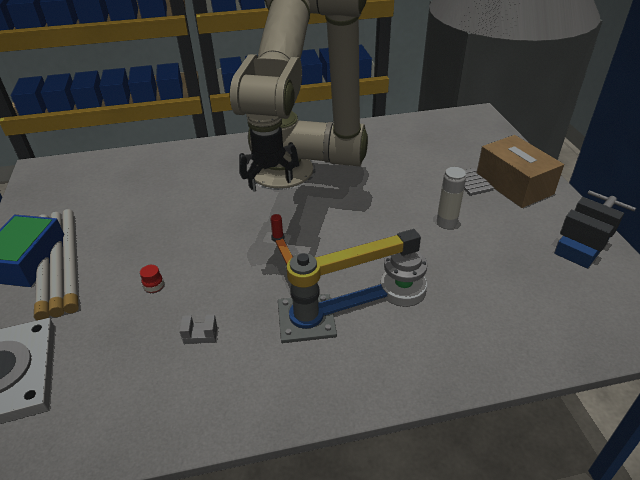

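The flange hangs over the nest: flange at (405, 265), green cone at (403, 280). The jib hasn't moved since the release, the gripper is clear of the grip, and the bystanders are where they were.

```bash
python3 -c "
from rig import env
print(env.close_job())"
```

```text
the job is handed in; nothing more can be done
None
```

The job is handed in: the flange hangs over the nest cone to within about 2 mm by the camera measurements, it was held still for over 2 s, and the jib stayed put after I let go of the grip.

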